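# Lock the tool chest: fold the hasp over and click the shackle home

## Robot

A 6-joint arm with a two-finger parallel gripper is mounted at the origin on the work surface. World frame = base frame: x ahead of the robot, y to its left, z up, the work surface at z = 0. Lengths are in mm, angles in rad, forces in N, time in s.
With the tool pointing down it reaches from about 250 to 725 mm from the base axis. Payload 4 kg.
Tool frame: the origin (TCP) lies midway between the tips of the shut fingers; the grasp point (between the pads) lies 19 mm behind it; z points along the fingers, y is the line along which they close (so a half turn about z gives the same grasp; the last joint's range is limited). The gripper opens to 85 mm and grips with 20 to 120 N. Pads are 22 mm wide; open, the fingers measure 114 mm over their backs; the gripper's body (76 mm by 85 mm) begins 54 mm behind the grasp point. The pads swing forward as they close: fully open they stand 13 mm farther back than shut.
Start: joints at [-1.135, 0.241, 0.005, 1.335, 0, 1.571], TCP at [211.066, -453.267, 231.306] pointing down, gripper open.
Joint ranges: [-2.72, 2.72], [-1.05, 1.87], [-1.09, 1.28], [-1.99, 2.15], [-1.42, 1.44], [-3.14, 3.14]. Speed limits (rad/s): [2.79, 2.79, 3.14, 3.14, 3.14, 3.14].

## Interface

Orientations are given as a rotation vector (axis times angle).
In Python, from rig import get_obs, get_image, env gives the robot as it stands. The module is installed in compiled form; this text tells all that it offers.
- The arm moves only by the tool arm_command, never from a script. Its argument "steps" is a list of rows, each a list of 2 entries, a list of its own where there are three numbers: the shift along the tool's x, y, z in cm, then the turn, a rotation vector about the tool's x, y, z in rad. In form: [[[x, y, z], [wx, wy, wz]], ...]. A call has exactly 10 rows; each row shifts and turns the commanded pose from where the row before left it, along the tool's axes as they then stand; what a row does not reach is not made up. A row lasts 1/12 s, in which the tool goes at most 41.7 mm and 7.16 degrees, less where a joint would pass 70% of its speed; a pose out of reach is approached as far as the arm can. A call is refused whole if a number of a shift passes 4.17 or a number of a turn 0.125, either way. A call with a gripper value outside its range is refused whole. "claw" is the finger opening in cm, from 0 to 8.54, set as the call begins (left out, the last holds). The fingers move at their own pace and stop on an object; "force" is the grip in N (left out, the last holds). Time passes only in rows, so rows that do not move let the fingers close, or fill a call up. It gives the time, the measured TCP pose, the force, the opening and the grip force at its end, in the units of the state.
- get_obs(): the state, without advancing time (a new reading comes with each control period).
- get_image(name): name is "scene" or "top"; returns a dict with "frame" (384x512x3 uint8, red, green, blue), "fx", "fy", "cx", "cy" (pixels), "R" (3x3) and "t" (3): a world point X has camera coordinates R X + t. Camera axes: x right, y down, z forward; pixel columns grow to the right and rows downward; lengths in mm; the calibration is good to about 2 mm. A picture is of the moment at which its call begins. There is no depth.
- env.hand_in(): hands the job in; it is judged then, once.
The state is a dict: "time": time; "q": joint angles; "dq": joint speeds; "joint_efforts": joint torques, N m; "eef_pos": TCP position; "tool_rot": TCP orientation; "wrist_force": force on the tool from outside, world axes, zero at the start; "ft_torque": the same for the moment, N m; "opening": opening from 0.0 (shut) to 1.0 (fully open); "grip_force": force on a finger pad.
Only numpy, scipy, OpenCV 4.12 (cv2) and the standard library are available. Lean on these libraries where they do the work, as an engineer would, in place of code of your own. Each camera call takes 0.05 s, during which the arm holds its last target. There are 200 camera calls.

## Task

Lock the tool chest. Fold its steel hasp tab forward until it lies flat over the padlock on the chest's front, then take the padlock's shackle out of its wooden block, set its legs into the padlock's two holes (one leg through the hasp's hole) and press it gently down until the hidden catch clicks and holds it, then let go. Never push harder than about 25 N, and leave the other things where they are.

Things in the scene. Friction and masses are not known exactly. Their poses are not given: they have to be found in the camera images.
- chest: grey steel tool chest 224 x 364 mm, lid top 97 mm above the table; fixed. Origin: centre of its underside; x points from its front (the padlock side, towards the robot) to its back, y along its front, z up. In front of it a brass padlock body (34 x 68 x 56 mm, x y z) stands upright on a 36 mm high steel bracket, two round holes in its top face
- lock_mouth (a point): point midway between the mouths of the padlock's two holes, in its top face (92 mm above the table, 146 mm in front of the chest's origin); axes as the chest's. The holes are vertical, 12 mm wide, chamfered, 46 mm deep, centred 20 mm either side of this point along the chest's y. The catch clicks when the leg ends are 21 to 35 mm below this point, a depth that differs each time and cannot be seen
- hasp_side_hole (a point): mouth of the +y hole (the one under the hasp's hole), in the padlock's top face. In each hole are a spring plunger, met 2 to 17 mm down, and a hidden pawl: pressing takes 3 rising to about 10 N. A solid stop follows 1.5 mm below the click, so pressing to a fixed depth misses the click or jams; a slow press until 14 to 16 N is always past it. Let go too early, the shackle is pushed up again to 17 mm deep or less; clicked, it stays down
- hasp (a joint): angle of the hasp tab, rad: 0 = folded forward, flat over the padlock; it starts standing open at 1.3 to 2.0 (1.57 = straight up, more = leaning back over the lid). Its stiff hinge stays where it is left (under 1.5 N at the tip moves it)
- hasp_hinge (a point): middle of the hasp's hinge line, 95.5 mm above the table, on the lid's front edge, 34 mm behind lock_mouth and 20 mm to its +y side (chest axes); the hinge line runs along the chest's y
- hasp_tip (a point): middle of the hasp's free end. The tab is a flat steel plate 30 mm wide (chest y), 4 mm thick, reaching 50 mm from the hinge line, with a 17 mm hole centred 34 mm from the hinge line; shut, it lies from 1.5 to 5.5 mm above the padlock's top and its hole is over the padlock's +y hole. The -y hole stays uncovered
- shackle: steel U-shaped padlock shackle with a straight crown: two 10 mm thick legs 40 mm apart (centres, along its y), conical ends, a groove near each end, 83 mm tall, 90 g; the legs are alike, so a half turn makes no difference. Origin: midway between its leg ends; z up to the crown, the U lies in its y-z plane. It starts upright, legs 20 mm deep in a drilled wooden block
- crown (a point): top of the shackle's crown, 83 mm above its origin; the crown is a flat-sided bar 10 mm thick and 14 mm high, straight for 30 mm along the shackle's y, best pinched across the shackle's x. When locked its top stands 48 to 62 mm above the padlock's top
- block: wooden block 60 x 90 x 40 mm (x y z), fixed, with two 13 mm holes 40 mm apart holding the shackle; origin centre of its underside
- ubolt: round-topped U-bolt, wider and thinner than the shackle (legs 60 mm apart, 8 mm rod, 93 mm tall), standing in the other wooden block; not part of the job. Origin midway between its leg ends
- jar: screw-top glass jar, 60 mm diameter, 80 mm tall, standing on the chest lid; origin centre of its underside
- wrench: steel wrench, 160 mm, lying flat; bystander
- driver: screwdriver, 180 mm, lying flat; bystander
- tape: roll of grey tape lying flat, 90 mm diameter, 25 mm high; bystander
- can: dark metal can, 66 mm diameter, 110 mm tall; bystander
- offcut: wood offcut 120 x 50 x 22 mm lying flat; bystander

How it is judged:
By the outcome, as a careful person would: the job done as asked, in the order asked, and still so for the second after the job is handed in, with the robot touching nothing.
It also fails if it takes over 61 s, if anything falls off the work surface, if the arm or the gripper's body presses on something with over 40 N, if the wrist force passes 120 N, or if a joint passes its speed limit or range.

## Working session

There is one attempt and no reset: what is moved stays moved. The work goes in short steps, Python scripts to look and compute and a tool call to move; the robot and the scene stay as the last step left them, time stands still between calls to the robot, and variables do not carry over. Pictures are saved under pics/ and viewed, at most 10 in all, crops included, and the job is handed in when it is done.

Besides the shell and the picture viewer there is one more tool, called as name(argument=value, ...), one argument or row to a line, values as JSON. arm_command: Moves the arm, as the interface text tells. Its arguments: {"type":"object","properties":{"steps":{"type":"array"},"claw":{"type":"number"},"force":{"type":"number"}},"required":["steps"]}

```bash
mkdir -p pics
cat > h.py <<'E'
import numpy as np,cv2
from rig import get_obs,get_image,env
def snap(n):
    d=get_image(n); return d
def save(d,fn,crop=None,s=1):
    im=d["frame"][:,:,::-1]
    if crop: x0,y0,x1,y1=crop; im=im[y0:y1,x0:x1]
    cv2.imwrite(fn,cv2.resize(im,None,fx=s,fy=s,interpolation=cv2.INTER_CUBIC))
def K(d): return np.array([[d["fx"],0,d["cx"]],[0,d["fy"],d["cy"]],[0,0,1]])
def proj(d,X):
    c=np.atleast_2d(X)@np.array(d["R"]).T+np.array(d["t"]); return np.c_[d["fx"]*c[:,0]/c[:,2]+d["cx"],d["fy"]*c[:,1]/c[:,2]+d["cy"]]
def onz(d,u,v,z):
    R=np.array(d["R"]);c=-R.T@np.array(d["t"]); r=R.T@np.array([(u-d["cx"])/d["fx"],(v-d["cy"])/d["fy"],1])
    return c+r*(z-c[2])/r[2]
E
python3 - <<'E'
from h import *
import pickle
for n in("scene","top"):
    d=snap(n); save(d,f"pics/{n}0.png",s=1.56); pickle.dump(d,open(n+"0.pkl","wb"))
    R=np.array(d["R"]);print(n,d["fx"],-R.T@np.array(d["t"]),R.round(2).tolist())
print(get_obs())
E
```

```text
scene 353.98353173576277 [1124.96537377   67.79551137  875.15831722] [[-0.04, 1.0, -0.01], [0.81, 0.03, -0.59], [-0.59, -0.04, -0.81]]
top 450.19309413598154 [ 483.69150648    4.81213391 1361.57653791] [[-0.01, -1.0, -0.02], [-1.0, 0.01, -0.06], [0.06, 0.02, -1.0]]
{'time': 0.1, 'q': array([-1.13499515e+00,  2.41334155e-01,  3.92570512e-03,  1.33518857e+00,
        3.10786493e-06,  1.57078982e+00]), 'dq': array([-0.00031627, -0.00060576,  0.00345624, -0.00093868, -0.00064805,
       -0.00013668]), 'joint_efforts': array([ 1.29712721e-04, -3.73138046e+01,  2.53009915e+01,  1.08204267e-02,
       -1.23068276e-05,  2.13248188e-05]), 'eef_pos': array([ 210.84620921, -452.78664441,  230.52918073]), 'tool_rot': array([-3.06558537e+00, -6.78780296e-01,  6.06354637e-04]), 'wrist_force': array([-0.20832286,  0.36861111,  0.91620835]), 'ft_torque': array([-0.03148992, -0.06002519, -0.0259347 ]), 'grip_force': 0.0, 'opening': 1.0014933772784893}
```

View pics/scene0.png

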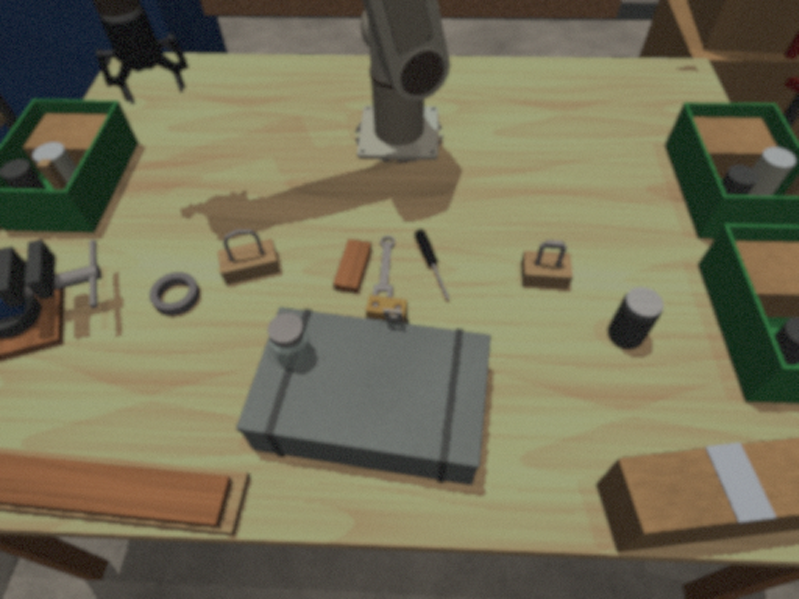

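View pics/top0.png

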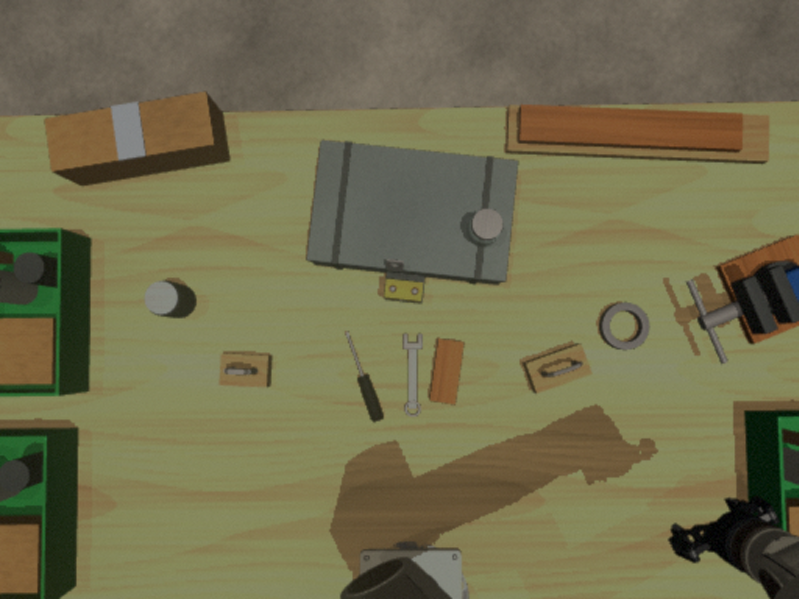

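The top view shows the chest (roughly 308–518, 142–283) with the padlock at (403,289). The shackle is in its block at (243,370), and the U-bolt is at (558,367). Next I'll enlarge the parts that matter.

Run:
```python
from h import *
import pickle
t=pickle.load(open("top0.pkl","rb"));s=pickle.load(open("scene0.pkl","rb"))
# composite: top shackle, top padlock, scene shackle, scene padlock
def c(d,x0,y0): return cv2.resize(d["frame"][y0:y0+37,x0:x0+50,::-1],None,fx=8,fy=8,interpolation=cv2.INTER_CUBIC)
A=np.vstack([np.hstack([c(t,132,217),c(t,232,160)]),np.hstack([c(s,325,150),c(s,222,178)])])
cv2.imwrite("pics/c1.png",A)
```

```text
(no output)
```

View pics/c1.png

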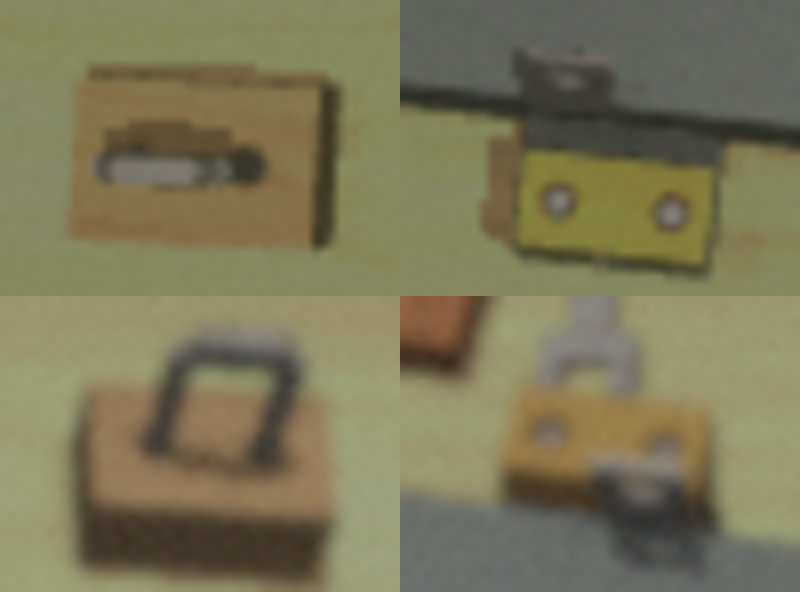

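```bash
cat >> h.py <<'E'
def tri(ds,ps):
    A=[];b=[]
    for d,p in zip(ds,ps):
        R=np.array(d["R"]);t=np.array(d["t"]);
        for k,(f,c) in enumerate(((d["fx"],d["cx"]),(d["fy"],d["cy"]))):
            m=(p[k]-c)/f; A.append(R[k]-m*R[2]); b.append(m*t[2]-t[k])
    x,r,_,_=np.linalg.lstsq(np.array(A),np.array(b),rcond=None); return x
E
python3 - <<'E'
from h import *
import pickle
t=pickle.load(open("top0.pkl","rb"));s=pickle.load(open("scene0.pkl","rb"))
f=lambda o,X,Y:(o[0]+(X+.5)/8-.5,o[1]+(Y+.5)/8-.5)
pT=lambda X,Y,z:onz(t,*f((232,160),X-400,Y),z)
sT=lambda X,Y,z:onz(t,*f((132,217),X,Y),z)
pS=lambda X,Y,z:onz(s,*f((222,178),X-400,Y-296),z)
sS=lambda X,Y,z:onz(s,*f((325,150),X,Y-296),z)
r=lambda x:np.round(x,1)
h1,h2=pT(559,201,92),pT(672,212,92);print("holes top",r(h1),r(h2),np.linalg.norm(h1-h2))
g=[pS(549,432,92),pS(668,445,92)];print("holes scene",r(g[0]),r(g[1]),np.linalg.norm(g[0]-g[1]))
print("body corners",[r(pT(*p,92)) for p in((522,150),(717,165),(708,270),(517,245))])
print("chest front lid edge far",[r(onz(t,u/1.5625,v/1.5625,97)) for u,v in((308,262),(505,283),(518,160),(319,142))])
print("block",[r(sT(*p,40)) for p in((83,80),(325,80),(313,243),(70,237))])
print("crown",[r(sT(*p,103)) for p in((97,167),(225,170),(112,170),(197,170))], "holefar",r(sT(245,167,40)))
print("scene crown ends",[r(sS(*p,103)) for p in((183,345),(300,350))],"legs@40",[r(sS(*p,40)) for p in((155,448),(268,462))])
print("scene block",[r(sS(*p,40)) for p in((88,385),(325,395),(328,522),(83,508))])
lm=(h1+h2)/2; y=(h1-h2);y[2]=0;y/=np.linalg.norm(y);x=np.array([y[1],-y[0],0])
hg=lm-0+34*x+20*y;hg[2]=95.5
print("lm",r(lm),"yaw",np.arctan2(x[1],x[0]),"hinge",r(hg))
for a in (1.3,1.57,1.8,2.0):
  P=[hg+50*(-np.cos(a)*x+np.sin(a)*np.array([0,0,1]))+k*15*y for k in(1,-1)]+[hg+k*15*y for k in(1,-1)]+[hg+34*(-np.cos(a)*x+np.sin(a)*np.array([0,0,1]))]
  q=proj(t,P); w=proj(s,P)
  print(a,"top",np.c_[(q[:,0]-231.5)*8+400,(q[:,1]-159.5)*8].round().astype(int).tolist(),"scene",np.c_[(w[:,0]-221.5)*8+400,(w[:,1]-177.5)*8+296].round().astype(int).tolist())
E
```

```text
holes top [584.6  23.1  92. ] [580.2 -16.7  92. ] 40.12562942645707
holes scene [580.2 -13.3  92. ] [584.2  27.1  92. ] 40.61573310219905
body corners [array([602.9,  36. ,  92. ]), array([596.7, -32.9,  92. ]), array([559.5, -29.2,  92. ]), array([569.2,  38.2,  92. ])]
chest front lid edge far [array([634.5, 176.2,  97. ]), array([ 591.7, -178.8,   97. ]), array([ 815.6, -207.1,   97. ]), array([854.9, 155.1,  97. ])]
block [array([469.5, 347.4,  40. ]), array([468.4, 258.1,  40. ]), array([409. , 262.6,  40. ]), array([412.1, 352. ,  40. ])]
crown [array([439.7, 326. , 103. ]), array([438.2, 281.1, 103. ]), array([438.6, 320.8, 103. ]), array([438.3, 290.9, 103. ])] holefar [436.9 287.6  40. ]
scene crown ends [array([441.9, 286.6, 103. ]), array([443. , 328.1, 103. ])] legs@40 [array([438.2, 288.5,  40. ]), array([443.7, 330.1,  40. ])]
scene block [array([407.7, 266. ,  40. ]), array([410. , 355.9,  40. ]), array([471.7, 348.7,  40. ]), array([467.9, 258.9,  40. ])]
lm [582.4   3.2  92. ] yaw -0.11024395547044279 hinge [618.4  19.3  95.5]
1.3 top [[519, 125], [607, 133], [527, 101], [611, 109], [565, 121]] scene [[689, 412], [596, 401], [685, 530], [595, 519], [641, 445]]
1.57 top [[523, 85], [611, 94], [527, 101], [611, 109], [568, 95]] scene [[682, 443], [588, 432], [685, 530], [595, 519], [637, 466]]
1.8 top [[527, 53], [614, 61], [527, 101], [611, 109], [570, 73]] scene [[677, 475], [582, 464], [685, 530], [595, 519], [633, 488]]
2.0 top [[530, 26], [617, 35], [527, 101], [611, 109], [572, 55]] scene [[672, 506], [577, 494], [685, 530], [595, 519], [630, 508]]
```

Both views agree to about 4 mm, and averaging gives lock_mouth at about (582.4, 5, 92) with chest yaw −0.113. The hasp stands at about 1.8 rad and the shackle centre is about (440.5, 305.5). First I'll turn the tool to the chest axes and shut the fingers.

arm_command(
  steps=[
    [[0, 0, 0], [0, 0, -0.1022]],
    [[0, 0, 0], [0, 0, -0.1022]],
    [[0, 0, 0], [0, 0, -0.1022]],
    [[0, 0, 0], [0, 0, -0.1022]],
    [[0, 0, 0], [0, 0, -0.1022]],
    [[0, 0, 0], [0, 0, -0.1022]],
    [[0, 0, 0], [0, 0, -0.1022]],
    [[0, 0, 0], [0, 0, -0.1022]],
    [[0, 0, 0], [0, 0, -0.1022]],
    [[0, 0, 0], [0, 0, -0.1022]],
  ],
  claw=0,
  force=40,
)

```text
time: 0.93
eef_pos: [210.9, -452.9, 230.8]
tool_rot: [-2.337, -2.098, -0.001]
wrist_force: [-0.0, 0.2, -0.5]
opening: 0.002
grip_force: 0.0
```

```bash
cat >> h.py <<'E'
from scipy.spatial.transform import Rotation as Ro
def st(target=None):
    o=get_obs();R=Ro.from_rotvec(o["tool_rot"]).as_matrix()
    print("t",round(o["time"],2),"pos",o["eef_pos"].round(1),"yaw",round(np.arctan2(R[1,0],R[0,0]),4),"F",o["wrist_force"].round(1),"op",round(o["opening"]*85,1),"grip",round(o["grip_force"],1))
    if target is not None: print("tool delta cm",((R.T@(np.array(target)-o["eef_pos"]))/10).round(2))
    return o
E
python3 -c "
from h import *
st([666.3,15.8,215])"
```

```text
t 0.93 pos [ 210.9 -452.9  230.8] yaw 1.4629 F [-0.   0.2 -0.5] op 0.1 grip 0.0
tool delta cm [51.5  40.23  1.61]
```

arm_command(
  steps=[
    [[2.57, 2.01, 0.08], [0, 0, 0]],
    [[2.57, 2.01, 0.08], [0, 0, 0]],
    [[2.57, 2.01, 0.08], [0, 0, 0]],
    [[2.57, 2.01, 0.08], [0, 0, 0]],
    [[2.57, 2.01, 0.08], [0, 0, 0]],
    [[2.57, 2.01, 0.08], [0, 0, 0]],
    [[2.57, 2.01, 0.08], [0, 0, 0]],
    [[2.57, 2.01, 0.08], [0, 0, 0]],
    [[2.57, 2.01, 0.08], [0, 0, 0]],
    [[2.57, 2.01, 0.08], [0, 0, 0]],
  ],
)

```text
time: 1.77
eef_pos: [440.4, -219.1, 222.9]
tool_rot: [-2.343, -2.092, 0.001]
wrist_force: [0.8, -0.3, -0.4]
opening: 0.003
grip_force: 0.0
```

arm_command(
  steps=[
    [[2.57, 2.01, 0.08], [0, 0, 0]],
    [[2.57, 2.01, 0.08], [0, 0, 0]],
    [[2.57, 2.01, 0.08], [0, 0, 0]],
    [[2.57, 2.01, 0.08], [0, 0, 0]],
    [[2.57, 2.01, 0.08], [0, 0, 0]],
    [[2.57, 2.01, 0.08], [0, 0, 0]],
    [[2.57, 2.01, 0.08], [0, 0, 0]],
    [[2.57, 2.01, 0.08], [0, 0, 0]],
    [[2.57, 2.01, 0.08], [0, 0, 0]],
    [[2.57, 2.01, 0.08], [0, 0, 0]],
  ],
)

```text
time: 2.6
eef_pos: [669.0, 13.5, 214.5]
tool_rot: [-2.343, -2.092, 0.002]
wrist_force: [0.9, -1.0, 0.0]
opening: 0.005
grip_force: 0.0
```

Run:
```python
from h import *
st([666.3,15.8,120])
t=snap("top");s=snap("scene")
c=lambda d,x0,y0:cv2.resize(d["frame"][y0:y0+75,x0:x0+100,::-1],None,fx=4,fy=4,interpolation=cv2.INTER_CUBIC)
cv2.imwrite("pics/c2.png",np.hstack([c(t,210,130),c(s,190,140)]))
```

```text
t 2.6 pos [669.   13.5 214.5] yaw 1.458 F [ 0.9 -1.   0. ] op 0.4 grip 0.0
tool delta cm [ 0.2  -0.29  9.45]
```

View pics/c2.png

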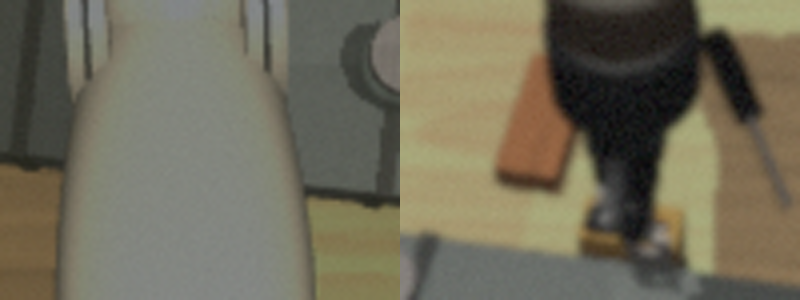

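The scene view shows the shut fingertips at about (638,237) in the crop, just behind the hasp, with clear lid below them. I'll descend behind the tab and sweep it forward.

arm_command(
  steps=[
    [[0.2, -0.2, 1.5], [0, 0, 0]],
    [[0, 0, 1.5], [0, 0, 0]],
    [[0, 0, 1.5], [0, 0, 0]],
    [[0, 0, 1.5], [0, 0, 0]],
    [[0, 0, 1.5], [0, 0, 0]],
    [[0, 0, 1.0], [0, 0, 0]],
    [[0, 0, 0.7], [0, 0, 0]],
    [[0, -0.4, 0], [0, 0, 0]],
    [[0, -0.4, 0], [0, 0, 0]],
    [[0, -0.4, 0], [0, 0, 0]],
  ],
)

```text
time: 3.53
eef_pos: [654.8, 15.6, 124.2]
tool_rot: [2.343, 2.092, 0.001]
wrist_force: [0.4, -1.0, 0.2]
opening: -0.004
grip_force: 0.0
```

arm_command(
  steps=[
    [[0, -0.5, 0], [0, 0, 0]],
    [[0, -0.5, 0], [0, 0, 0]],
    [[0, -0.5, 0], [0, 0, 0]],
    [[0, -0.5, 0], [0, 0, 0]],
    [[0, -0.5, 0], [0, 0, 0]],
    [[0, -0.5, 0], [0, 0, 0]],
    [[0, -0.5, 0], [0, 0, 0]],
    [[0, -0.5, 0], [0, 0, 0]],
    [[0, -0.4, 0], [0, 0, 0]],
    [[0, 0, 0], [0, 0, 0]],
  ],
)

```text
time: 4.37
eef_pos: [610.0, 20.7, 123.3]
tool_rot: [-2.343, -2.092, 0.001]
wrist_force: [0.1, -0.6, -0.6]
opening: 0.001
grip_force: 0.0
```

Run:
```python
from h import *
hg=np.array([618.6,21.2,95.5]);x=np.array([.9937,-.1128,0])
st(hg-36*x+[0,0,2])
```

```text
t 4.37 pos [610.   20.7 123.3] yaw 1.458 F [ 0.1 -0.6 -0.6] op 0.1 grip 0.0
tool delta cm [ 0.14 -2.75  2.58]
```

arm_command(
  steps=[
    [[0, -0.4, 0.2], [0, 0, 0]],
    [[0, -0.4, 0.2], [0, 0, 0]],
    [[0, -0.4, 0.2], [0, 0, 0]],
    [[0, -0.4, 0.2], [0, 0, 0]],
    [[0, -0.4, 0.2], [0, 0, 0]],
    [[0, -0.4, 0.2], [0, 0, 0]],
    [[0, -0.35, 0.2], [0, 0, 0]],
    [[0, 0, 0.3], [0, 0, 0]],
    [[0, 0, 0.3], [0, 0, 0]],
    [[0, 0, 0], [0, 0, 0]],
  ],
)

```text
time: 5.2
eef_pos: [583.1, 23.8, 102.4]
tool_rot: [-2.343, -2.092, 0.002]
wrist_force: [0.6, 0.3, 0.5]
opening: -0.002
grip_force: 0.0
```

arm_command(
  steps=[
    [[0, 0, 0.1], [0, 0, 0]],
    [[0, 0, 0.1], [0, 0, 0]],
    [[0, 0, 0.1], [0, 0, 0]],
    [[0, 0, 0.1], [0, 0, 0]],
    [[0, 0, 0.05], [0, 0, 0]],
    [[0, 0, 0.05], [0, 0, 0]],
    [[0, 0, 0.05], [0, 0, 0]],
    [[0, 0, 0], [0, 0, 0]],
    [[0, 0, 0], [0, 0, 0]],
    [[0, 0, 0], [0, 0, 0]],
  ],
)

```text
time: 6.03
eef_pos: [583.8, 23.7, 97.8]
tool_rot: [2.343, 2.092, 0.0]
wrist_force: [0.3, 0.0, -0.7]
opening: 0.001
grip_force: 0.0
```

arm_command(
  steps=[
    [[0, 0, 0.03], [0, 0, 0]],
    [[0, 0, 0.03], [0, 0, 0]],
    [[0, 0, 0.03], [0, 0, 0]],
    [[0, 0, 0.03], [0, 0, 0]],
    [[0, 0, 0.03], [0, 0, 0]],
    [[0, 0, 0.0], [0, 0, 0]],
    [[0, 0, 0], [0, 0, 0]],
    [[0, 0, 0], [0, 0, 0]],
    [[0, 0, 0], [0, 0, 0]],
    [[0, 0, 0], [0, 0, 0]],
  ],
)

```text
time: 6.87
eef_pos: [583.9, 23.8, 97.3]
tool_rot: [2.343, 2.092, 0.001]
wrist_force: [-2.2, -0.0, 5.8]
opening: -0.0
grip_force: 3.1
```

Contact came at 97.3 mm with 5.8 N, so the tab is lying flat. I'll lift off and go to the shackle.

arm_command(
  steps=[
    [[0, 0, -2], [0, 0, 0]],
    [[0, 0, -2], [0, 0, 0]],
    [[0, 0, -2], [0, 0, 0]],
    [[2.6, -1.7, -1], [0, 0, 0]],
    [[2.6, -1.7, -1], [0, 0, 0]],
    [[2.6, -1.7, 0], [0, 0, 0]],
    [[2.6, -1.7, 0], [0, 0, 0]],
    [[2.6, -1.7, 0], [0, 0, 0]],
    [[2.6, -1.7, 0], [0, 0, 0]],
    [[2.6, -1.7, 0], [0, 0, 0]],
  ],
  claw=5,
)

```text
time: 7.7
eef_pos: [485.1, 219.2, 176.2]
tool_rot: [-2.344, -2.092, -0.0]
wrist_force: [-0.7, 0.1, -0.1]
opening: 0.584
grip_force: 0.0
```

arm_command(
  steps=[
    [[2.6, -1.7, 0], [0, 0, 0]],
    [[2.6, -1.7, 0], [0, 0, 0]],
    [[2.6, -1.7, 0], [0, 0, 0]],
    [[0, 0, 0], [0, 0, -0.093]],
    [[0, 0, 0], [0, 0, 0]],
    [[0, 0, 0], [0, 0, 0]],
    [[0, 0, 0], [0, 0, 0]],
    [[0, 0, 0], [0, 0, 0]],
    [[0, 0, 0], [0, 0, 0]],
    [[0, 0, 0], [0, 0, 0]],
  ],
)

```text
time: 8.53
eef_pos: [444.6, 300.6, 176.3]
tool_rot: [-2.246, -2.197, -0.0]
wrist_force: [0.8, -0.3, 0.1]
opening: 0.587
grip_force: 0.0
```

Run:
```python
from h import *
import pickle
o=st([440.5,305.5,77])
t=snap("top");s=snap("scene");pickle.dump((t,s),open("p3.pkl","wb"))
print(proj(s,o["eef_pos"]),proj(s,[440.5,305.5,103]))
c=lambda d,x0,y0:cv2.resize(d["frame"][y0:y0+37,x0:x0+50,::-1],None,fx=8,fy=8,interpolation=cv2.INTER_CUBIC)
cv2.imwrite("pics/c3.png",np.vstack([np.hstack([c(t,132,217),c(t,232,160)]),np.hstack([c(s,325,145),c(s,222,178)])]))
```

```text
t 8.53 pos [444.6 300.6 176.3] yaw 1.5488 F [ 0.8 -0.3  0.1] op 49.9 grip 0.0
tool delta cm [ 0.48 -0.42  9.93]
[[357.93972953 138.58740671]] [[354.00129366 155.46589307]]
```

View pics/c3.png

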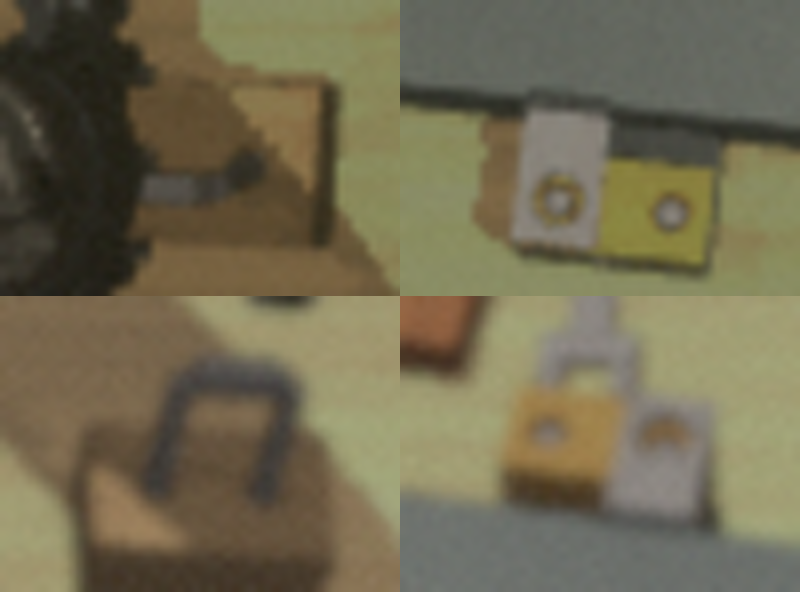

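The hasp now lies flat: the top view shows its hole at (559,201), centred over the padlock's +y hole. Next I'll descend and pinch the crown.

arm_command(
  steps=[
    [[0.48, -0.42, 1.5], [0, 0, 0]],
    [[0, 0, 1.5], [0, 0, 0]],
    [[0, 0, 1.5], [0, 0, 0]],
    [[0, 0, 1.5], [0, 0, 0]],
    [[0, 0, 1.5], [0, 0, 0]],
    [[0, 0, 1.2], [0, 0, 0]],
    [[0, 0, 0.8], [0, 0, 0]],
    [[0, 0, 0.43], [0, 0, 0]],
    [[0, 0, 0], [0, 0, 0]],
    [[0, 0, 0], [0, 0, 0]],
  ],
)

```text
time: 9.47
eef_pos: [440.3, 306.3, 77.3]
tool_rot: [2.244, 2.199, 0.001]
wrist_force: [0.0, 0.3, 0.6]
opening: 0.587
grip_force: 0.0
```

arm_command(
  steps=[
    [[0, 0, 0], [0, 0, 0]],
    [[0, 0, 0], [0, 0, 0]],
    [[0, 0, 0], [0, 0, 0]],
    [[0, 0, 0], [0, 0, 0]],
    [[0, 0, 0], [0, 0, 0]],
    [[0, 0, 0], [0, 0, 0]],
    [[0, 0, 0], [0, 0, 0]],
    [[0, 0, 0], [0, 0, 0]],
    [[0, 0, 0], [0, 0, 0]],
    [[0, 0, 0], [0, 0, 0]],
  ],
  claw=0,
  force=60,
)

```text
time: 10.3
eef_pos: [440.3, 306.5, 77.7]
tool_rot: [-2.244, -2.199, -0.002]
wrist_force: [-0.9, -0.8, 5.3]
opening: 0.109
grip_force: 60.9
```

Run:
```python
from h import *
import pickle
o=st([440.5,305.5,77]);print(o["ft_torque"])
t=snap("top");s=snap("scene");pickle.dump((t,s),open("p4.pkl","wb"))
c=lambda d,x0,y0:cv2.resize(d["frame"][y0:y0+37,x0:x0+50,::-1],None,fx=8,fy=8,interpolation=cv2.INTER_CUBIC)
cv2.imwrite("pics/c4.png",np.hstack([c(t,132,217),c(s,325,145)]))
```

```text
t 10.3 pos [440.3 306.5  77.7] yaw 1.5508 F [-0.9 -0.8  5.3] op 9.2 grip 60.9
tool delta cm [-0.1   0.02  0.07]
[ 0.03653733  0.30980105 -0.05293259]
```

View pics/c4.png

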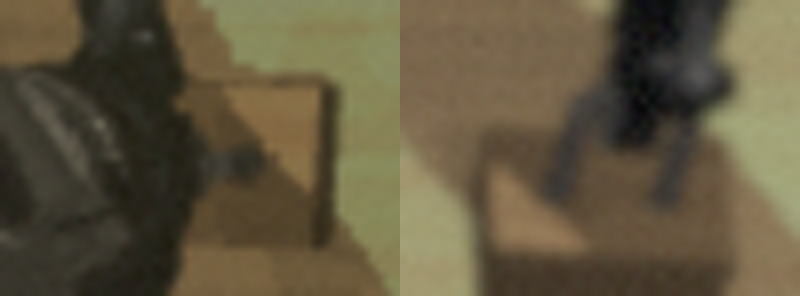

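The gripper holds the crown (opening 9.2 mm, about 60 N). The scene view puts the finger tip at about (632,140) and the leg middle at about (622), so the grip is 2–3 mm off-centre along y. Now I'll lift and carry the shackle over the padlock.

arm_command(
  steps=[
    [[0, 0, -0.3], [0, 0, 0]],
    [[0, 0, -0.6], [0, 0, 0]],
    [[0, 0, -1], [0, 0, 0]],
    [[0, 0, -1.2], [0, 0, 0]],
    [[0, 0, -1.5], [0, 0, 0]],
    [[0, 0, -1.5], [0, 0, 0]],
    [[0, 0, -1.5], [0, 0, 0]],
    [[0, 0, -1.2], [0, 0, 0]],
    [[0, 0, -0.9], [0, 0, 0]],
    [[0, 0, -0.3], [0, 0, 0.093]],
  ],
)

```text
time: 11.23
eef_pos: [440.9, 306.6, 179.3]
tool_rot: [2.345, 2.09, 0.005]
wrist_force: [-0.3, 0.1, -0.1]
opening: 0.11
grip_force: 59.9
```

arm_command(
  steps=[
    [[-2, 1.25, 0], [0, 0, 0]],
    [[-2.82, 1.75, 0], [0, 0, 0]],
    [[-2.82, 1.75, 0], [0, 0, 0]],
    [[-2.82, 1.75, 0], [0, 0, 0]],
    [[-2.82, 1.75, 0], [0, 0, 0]],
    [[-2.82, 1.75, 0], [0, 0, 0]],
    [[-2.82, 1.75, 0], [0, 0, 0]],
    [[-2.82, 1.75, 0], [0, 0, 0]],
    [[-2.82, 1.75, 0], [0, 0, 0]],
    [[-2.82, 1.75, 0], [0, 0, 0]],
  ],
)

```text
time: 12.07
eef_pos: [578.4, 13.2, 177.3]
tool_rot: [-2.343, -2.092, 0.0]
wrist_force: [1.1, -0.5, -1.1]
opening: 0.108
grip_force: 60.0
```

arm_command(
  steps=[
    [[-0.87, 0.5, 0], [0, 0, 0]],
    [[0, 0, 0.5], [0, 0, 0]],
    [[0, 0, 0.5], [0, 0, 0]],
    [[0, 0, 0], [0, 0, 0]],
    [[0, 0, 0], [0, 0, 0]],
    [[0, 0, 0], [0, 0, 0]],
    [[0, 0, 0], [0, 0, 0]],
    [[0, 0, 0], [0, 0, 0]],
    [[0, 0, 0], [0, 0, 0]],
    [[0, 0, 0], [0, 0, 0]],
  ],
)

```text
time: 12.9
eef_pos: [582.1, 6.0, 167.2]
tool_rot: [2.343, 2.093, 0.0]
wrist_force: [0.1, -0.5, -1.8]
opening: 0.105
grip_force: 60.0
```

Run:
```python
from h import *
import pickle
o=st([582,6.1,164])
t=snap("top");s=snap("scene");pickle.dump((t,s),open("p5.pkl","wb"))
c=lambda d,x0,y0:cv2.resize(d["frame"][y0:y0+50,x0:x0+50,::-1],None,fx=8,fy=8,interpolation=cv2.INTER_CUBIC)
cv2.imwrite("pics/c5.png",np.hstack([c(t,232,155),c(s,222,165)]))
```

```text
t 12.9 pos [582.1   6.  167.2] yaw 1.4583 F [ 0.1 -0.5 -1.8] op 8.9 grip 60.0
tool delta cm [ 0.01 -0.01  0.32]
```

View pics/c5.png

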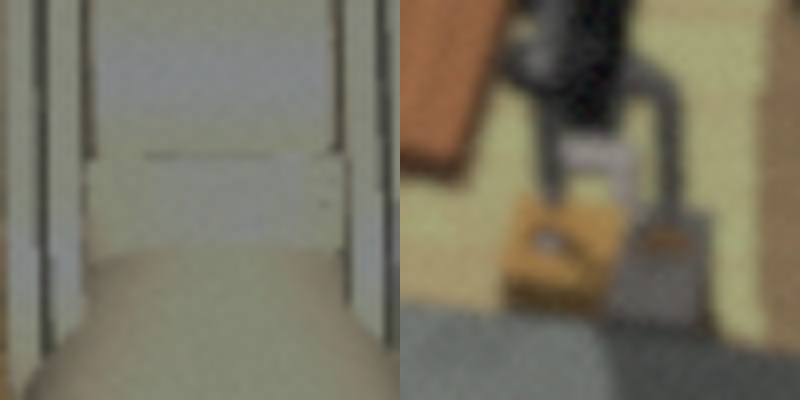

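The scene crop shows leg ends near (553,200) and (673,215), with the holes at (549,240) and (668,253). I'll compare these in world coordinates.

Run:
```python
from h import *
import pickle
t,s=pickle.load(open("p5.pkl","rb"))
f=lambda X,Y:(222+(X-399.5)/8-.5,165+(Y+.5)/8-.5)
h=[onz(s,*f(*p),92) for p in((549,240),(668,253))]
for z in(108,110,112):
  l=[onz(s,*f(*p),z) for p in((553,200),(673,215))]
  print(z,[x.round(1) for x in l],((l[0]+l[1])/2-(h[0]+h[1])/2).round(1))
# vertical leg edges: column centroid of dark leg pixels rows
im=s["frame"].astype(int)
for r in range(181,193): print(r,im[r,236:262].sum(1)//3)
```

```text
108 [array([575. , -11.4, 108. ]), array([579.9,  28.9, 108. ])] [-4.8  1.8 16. ]
110 [array([576.4, -11.2, 110. ]), array([581.3,  29. , 110. ])] [-3.3  2.  18. ]
112 [array([577.9, -11. , 112. ]), array([582.7,  29.1, 112. ])] [-1.9  2.1 20. ]
181 [148 137 112  78  59  63  73  73  73  71  69  66  77  99 124 136 135 110
  82  64  80 106 132 147 147 146]
182 [149 139 113  81  64  70  94 105 106 104 107 100 104 116 130 133 133 113
  82  64  75 107 133 143 146 148]
183 [147 139 116  83  65  77 108 121 130 131 127 125 128 131 131 131 128 113
  87  69  79 109 134 146 145 150]
184 [146 135 117  86  67  76 101 123 133 135 134 136 135 138 132 127 123 112
  89  68  77 106 130 143 144 145]
185 [145 134 118  87  66  68  91 112 120 121 123 126 130 133 129 122 120 111
  88  66  78 108 130 144 146 148]
186 [145 138 117  89  65  66  83 100 109 114 115 117 123 128 123 116 119 112
  86  66  72 101 129 143 147 147]
187 [145 140 120  96  69  68  86 109 124 126 128 127 129 128 123 118 121 109
  86  69  68  97 127 141 148 147]
188 [141 138 125 102  83  77  92 118 138 140 141 136 133 131 124 118 118 113
  88  65  73  99 126 142 145 146]
189 [137 128 124 110  88  82  99 118 135 139 139 138 130 128 120 117 119 109
  89  71  74 104 128 139 143 145]
190 [133 126 120 109  94  90 101 119 127 133 133 131 130 123 119 111 107 100
  83  72  76 100 118 131 136 141]
191 [129 120 116 112 101 100 106 115 122 124 124 124 124 121 117 108 101  89
  78  72  75  92 103 111 121 130]
192 [127 120 111 106 103 103 109 117 118 120 119 125 121 121 110 102  95  79
  78  70  74  83  89  94 104 125]
```

arm_command(
  steps=[
    [[-0.13, 0, 0], [0, 0, 0]],
    [[0, 0, 0.3], [0, 0, 0]],
    [[0, 0, 0.3], [0, 0, 0]],
    [[0, 0, 0.3], [0, 0, 0]],
    [[0, 0, 0.2], [0, 0, 0]],
    [[0, 0, 0.1], [0, 0, 0]],
    [[0, 0, 0.1], [0, 0, 0]],
    [[0, 0, 0.1], [0, 0, 0]],
    [[0, 0, 0.1], [0, 0, 0]],
    [[0, 0, 0], [0, 0, 0]],
  ],
)

```text
time: 13.83
eef_pos: [581.8, 4.5, 151.8]
tool_rot: [-2.343, -2.092, 0.0]
wrist_force: [-0.6, -0.3, -1.2]
opening: 0.109
grip_force: 60.0
```

Leg ends should be near z 94 with no contact. I'll keep going slowly.

arm_command(
  steps=[
    [[0, 0, 0.07], [0, 0, 0]],
    [[0, 0, 0.07], [0, 0, 0]],
    [[0, 0, 0.07], [0, 0, 0]],
    [[0, 0, 0.07], [0, 0, 0]],
    [[0, 0, 0.07], [0, 0, 0]],
    [[0, 0, 0.07], [0, 0, 0]],
    [[0, 0, 0], [0, 0, 0]],
    [[0, 0, 0], [0, 0, 0]],
    [[0, 0, 0], [0, 0, 0]],
    [[0, 0, 0], [0, 0, 0]],
  ],
)

```text
time: 14.67
eef_pos: [581.9, 4.4, 147.8]
tool_rot: [-2.343, -2.092, -0.0]
wrist_force: [0.1, 0.1, -1.5]
opening: 0.106
grip_force: 60.0
```

arm_command(
  steps=[
    [[0, 0, 0.07], [0, 0, 0]],
    [[0, 0, 0.07], [0, 0, 0]],
    [[0, 0, 0.07], [0, 0, 0]],
    [[0, 0, 0.07], [0, 0, 0]],
    [[0, 0, 0.07], [0, 0, 0]],
    [[0, 0, 0.07], [0, 0, 0]],
    [[0, 0, 0], [0, 0, 0]],
    [[0, 0, 0], [0, 0, 0]],
    [[0, 0, 0], [0, 0, 0]],
    [[0, 0, 0], [0, 0, 0]],
  ],
)

```text
time: 15.5
eef_pos: [582.3, 4.3, 144.1]
tool_rot: [2.343, 2.092, 0.001]
wrist_force: [-0.7, -1.7, 4.7]
opening: 0.111
grip_force: 60.9
```

Run:
```python
from h import *
o=st();print(o["ft_torque"])
s=snap("scene")
c=lambda d,x0,y0:cv2.resize(d["frame"][y0:y0+45,x0:x0+50,::-1],None,fx=10,fy=10,interpolation=cv2.INTER_CUBIC)
cv2.imwrite("pics/c6.png",c(s,222,170))
```

```text
t 15.5 pos [582.3   4.3 144.1] yaw 1.4577 F [-0.7 -1.7  4.7] op 9.4 grip 60.9
[-0.10850969  0.17014224 -0.02459559]
```

View pics/c6.png

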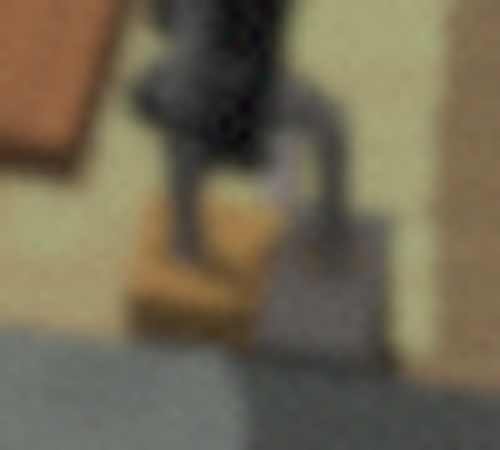

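The left leg appears to enter its hole at about (190,258), and the right leg the hasp hole at about (335,245). Force is 4.7 N, consistent with the plunger. A few more millimetres will show whether it yields.

arm_command(
  steps=[
    [[0, 0, 0.05], [0, 0, 0]],
    [[0, 0, 0.05], [0, 0, 0]],
    [[0, 0, 0.05], [0, 0, 0]],
    [[0, 0, 0.05], [0, 0, 0]],
    [[0, 0, 0.05], [0, 0, 0]],
    [[0, 0, 0.05], [0, 0, 0]],
    [[0, 0, 0], [0, 0, 0]],
    [[0, 0, 0], [0, 0, 0]],
    [[0, 0, 0], [0, 0, 0]],
    [[0, 0, 0], [0, 0, 0]],
  ],
)

```text
time: 16.38
eef_pos: [582.4, 4.2, 141.2]
tool_rot: [2.343, 2.091, 0.001]
wrist_force: [-0.4, -0.6, 5.8]
opening: 0.104
grip_force: 60.9
```

It yields under about 6 N, so the legs are in the holes. I'll press on slowly.

arm_command(
  steps=[
    [[0, 0, 0.1], [0, 0, 0]],
    [[0, 0, 0.1], [0, 0, 0]],
    [[0, 0, 0.1], [0, 0, 0]],
    [[0, 0, 0.1], [0, 0, 0]],
    [[0, 0, 0.1], [0, 0, 0]],
    [[0, 0, 0.1], [0, 0, 0]],
    [[0, 0, 0.1], [0, 0, 0]],
    [[0, 0, 0.1], [0, 0, 0]],
    [[0, 0, 0], [0, 0, 0]],
    [[0, 0, 0], [0, 0, 0]],
  ],
)

```text
time: 17.22
eef_pos: [582.7, 4.2, 134.2]
tool_rot: [2.342, 2.091, 0.003]
wrist_force: [-1.3, -1.2, 10.1]
opening: 0.108
grip_force: 61.6
```

arm_command(
  steps=[
    [[0, 0, 0.05], [0, 0, 0]],
    [[0, 0, 0.05], [0, 0, 0]],
    [[0, 0, 0.05], [0, 0, 0]],
    [[0, 0, 0.05], [0, 0, 0]],
    [[0, 0, 0.05], [0, 0, 0]],
    [[0, 0, 0.05], [0, 0, 0]],
    [[0, 0, 0.0], [0, 0, 0]],
    [[0, 0, 0.0], [0, 0, 0]],
    [[0, 0, 0], [0, 0, 0]],
    [[0, 0, 0], [0, 0, 0]],
  ],
)

```text
time: 18.05
eef_pos: [582.7, 4.2, 131.1]
tool_rot: [2.342, 2.091, 0.002]
wrist_force: [-1.5, -1.6, 9.6]
opening: 0.109
grip_force: 61.6
```

arm_command(
  steps=[
    [[0, 0, 0.03], [0, 0, 0]],
    [[0, 0, 0.03], [0, 0, 0]],
    [[0, 0, 0.03], [0, 0, 0]],
    [[0, 0, 0.03], [0, 0, 0]],
    [[0, 0, 0], [0, 0, 0]],
    [[0, 0, 0], [0, 0, 0]],
    [[0, 0, 0.0], [0, 0, 0]],
    [[0, 0, 0.0], [0, 0, 0]],
    [[0, 0, 0], [0, 0, 0]],
    [[0, 0, 0], [0, 0, 0]],
  ],
)

```text
time: 18.88
eef_pos: [582.7, 4.2, 130.0]
tool_rot: [2.342, 2.091, 0.003]
wrist_force: [-1.7, -1.1, 10.0]
opening: 0.107
grip_force: 61.6
```

arm_command(
  steps=[
    [[0, 0, 0.03], [0, 0, 0]],
    [[0, 0, 0.03], [0, 0, 0]],
    [[0, 0, 0.03], [0, 0, 0]],
    [[0, 0, 0.03], [0, 0, 0]],
    [[0, 0, 0], [0, 0, 0]],
    [[0, 0, 0], [0, 0, 0]],
    [[0, 0, 0.0], [0, 0, 0]],
    [[0, 0, 0.0], [0, 0, 0]],
    [[0, 0, 0], [0, 0, 0]],
    [[0, 0, 0], [0, 0, 0]],
  ],
)

```text
time: 19.72
eef_pos: [582.7, 4.2, 128.9]
tool_rot: [2.342, 2.091, 0.003]
wrist_force: [-1.7, -1.4, 10.9]
opening: 0.108
grip_force: 61.6
```

arm_command(
  steps=[
    [[0, 0, 0.03], [0, 0, 0]],
    [[0, 0, 0.03], [0, 0, 0]],
    [[0, 0, 0.03], [0, 0, 0]],
    [[0, 0, 0.03], [0, 0, 0]],
    [[0, 0, 0], [0, 0, 0]],
    [[0, 0, 0], [0, 0, 0]],
    [[0, 0, 0.0], [0, 0, 0]],
    [[0, 0, 0.0], [0, 0, 0]],
    [[0, 0, 0], [0, 0, 0]],
    [[0, 0, 0], [0, 0, 0]],
  ],
)

```text
time: 20.55
eef_pos: [582.6, 4.1, 127.3]
tool_rot: [2.342, 2.091, 0.002]
wrist_force: [-1.5, -0.7, 7.5]
opening: 0.109
grip_force: 61.3
```

arm_command(
  steps=[
    [[0, 0, 0.03], [0, 0, 0]],
    [[0, 0, 0.03], [0, 0, 0]],
    [[0, 0, 0.03], [0, 0, 0]],
    [[0, 0, 0.03], [0, 0, 0]],
    [[0, 0, 0], [0, 0, 0]],
    [[0, 0, 0], [0, 0, 0]],
    [[0, 0, 0.0], [0, 0, 0]],
    [[0, 0, 0.0], [0, 0, 0]],
    [[0, 0, 0], [0, 0, 0]],
    [[0, 0, 0], [0, 0, 0]],
  ],
)

```text
time: 21.38
eef_pos: [582.6, 4.2, 126.1]
tool_rot: [2.342, 2.091, 0.002]
wrist_force: [-1.3, -1.3, 9.3]
opening: 0.11
grip_force: 61.4
```

arm_command(
  steps=[
    [[0, 0, 0.03], [0, 0, 0]],
    [[0, 0, 0.03], [0, 0, 0]],
    [[0, 0, 0.03], [0, 0, 0]],
    [[0, 0, 0], [0, 0, 0]],
    [[0, 0, 0], [0, 0, 0]],
    [[0, 0, 0], [0, 0, 0]],
    [[0, 0, 0.0], [0, 0, 0]],
    [[0, 0, 0.0], [0, 0, 0]],
    [[0, 0, 0], [0, 0, 0]],
    [[0, 0, 0], [0, 0, 0]],
  ],
)

```text
time: 22.22
eef_pos: [582.7, 4.2, 125.5]
tool_rot: [2.342, 2.091, 0.002]
wrist_force: [-1.0, -1.2, 10.2]
opening: 0.107
grip_force: 61.7
```

arm_command(
  steps=[
    [[0, 0, 0.03], [0, 0, 0]],
    [[0, 0, 0.03], [0, 0, 0]],
    [[0, 0, 0.03], [0, 0, 0]],
    [[0, 0, 0], [0, 0, 0]],
    [[0, 0, 0], [0, 0, 0]],
    [[0, 0, 0], [0, 0, 0]],
    [[0, 0, 0.0], [0, 0, 0]],
    [[0, 0, 0.0], [0, 0, 0]],
    [[0, 0, 0], [0, 0, 0]],
    [[0, 0, 0], [0, 0, 0]],
  ],
)

```text
time: 23.05
eef_pos: [582.9, 4.1, 125.4]
tool_rot: [2.342, 2.09, 0.004]
wrist_force: [-2.0, -1.2, 13.3]
opening: 0.11
grip_force: 62.2
```

Height has stopped changing while the force climbs, so this is the stop. I'll add a little more to reach about 15 N.

arm_command(
  steps=[
    [[0, 0, 0.03], [0, 0, 0]],
    [[0, 0, 0.03], [0, 0, 0]],
    [[0, 0, 0], [0, 0, 0]],
    [[0, 0, 0], [0, 0, 0]],
    [[0, 0, 0], [0, 0, 0]],
    [[0, 0, 0], [0, 0, 0]],
    [[0, 0, 0.0], [0, 0, 0]],
    [[0, 0, 0.0], [0, 0, 0]],
    [[0, 0, 0], [0, 0, 0]],
    [[0, 0, 0], [0, 0, 0]],
  ],
)

```text
time: 23.88
eef_pos: [583.0, 4.1, 125.3]
tool_rot: [2.341, 2.09, 0.004]
wrist_force: [-3.1, -1.0, 15.7]
opening: 0.111
grip_force: 62.6
```

Now a gentle pull test before letting go.

arm_command(
  steps=[
    [[0, 0, -0.06], [0, 0, 0]],
    [[0, 0, -0.06], [0, 0, 0]],
    [[0, 0, -0.06], [0, 0, 0]],
    [[0, 0, -0.06], [0, 0, 0]],
    [[0, 0, -0.06], [0, 0, 0]],
    [[0, 0, -0.06], [0, 0, 0]],
    [[0, 0, 0.0], [0, 0, 0]],
    [[0, 0, 0.0], [0, 0, 0]],
    [[0, 0, 0], [0, 0, 0]],
    [[0, 0, 0], [0, 0, 0]],
  ],
)

```text
time: 24.72
eef_pos: [582.3, 4.3, 126.4]
tool_rot: [2.343, 2.092, 0.001]
wrist_force: [-0.3, -1.5, 6.3]
opening: 0.107
grip_force: 60.9
```

arm_command(
  steps=[
    [[0, 0, -0.05], [0, 0, 0]],
    [[0, 0, -0.05], [0, 0, 0]],
    [[0, 0, -0.05], [0, 0, 0]],
    [[0, 0, -0.05], [0, 0, 0]],
    [[0, 0, 0], [0, 0, 0]],
    [[0, 0, 0], [0, 0, 0]],
    [[0, 0, 0.0], [0, 0, 0]],
    [[0, 0, 0.0], [0, 0, 0]],
    [[0, 0, 0], [0, 0, 0]],
    [[0, 0, 0], [0, 0, 0]],
  ],
)

```text
time: 25.55
eef_pos: [581.8, 4.4, 127.5]
tool_rot: [-2.343, -2.092, 0.001]
wrist_force: [4.1, -0.9, -3.2]
opening: 0.106
grip_force: 59.7
```

The pull reads −3.2 N, which means the catch is holding. I'll unload, open and retreat.

arm_command(
  steps=[
    [[0, 0, 0.08], [0, 0, 0]],
    [[0, 0, 0], [0, 0, 0]],
    [[0, 0, 0], [0, 0, 0]],
    [[0, 0, 0], [0, 0, 0]],
    [[0, 0, 0], [0, 0, 0]],
    [[0, 0, 0], [0, 0, 0]],
    [[0, 0, 0], [0, 0, 0]],
    [[0, 0, 0], [0, 0, 0]],
    [[0, 0, 0], [0, 0, 0]],
    [[0, 0, 0], [0, 0, 0]],
  ],
)

```text
time: 26.38
eef_pos: [582.0, 4.4, 127.4]
tool_rot: [2.343, 2.092, 0.0]
wrist_force: [0.5, -2.1, 2.5]
opening: 0.105
grip_force: 60.5
```

arm_command(
  steps=[
    [[0, 0, 0], [0, 0, 0]],
    [[0, 0, 0], [0, 0, 0]],
    [[0, 0, 0], [0, 0, 0]],
    [[0, 0, 0], [0, 0, 0]],
    [[0, 0, 0], [0, 0, 0]],
    [[0, 0, 0], [0, 0, 0]],
    [[0, 0, -0.5], [0, 0, 0]],
    [[0, 0, -1], [0, 0, 0]],
    [[0, 0, -1.5], [0, 0, 0]],
    [[0, 0, -2], [0, 0, 0]],
  ],
  claw=4,
)

```text
time: 27.22
eef_pos: [581.1, 4.4, 177.3]
tool_rot: [-2.342, -2.091, 0.003]
wrist_force: [-0.6, 0.2, 0.4]
opening: 0.469
grip_force: 0.0
```

arm_command(
  steps=[
    [[0, 0, -2], [0, 0, 0]],
    [[0, 0, -2], [0, 0, 0]],
    [[0, 0, -2], [0, 0, 0]],
    [[0, -2.5, 0], [0, 0, 0]],
    [[0, -2.5, 0], [0, 0, 0]],
    [[0, -2.5, 0], [0, 0, 0]],
    [[0, -2.5, 0], [0, 0, 0]],
    [[0, -2.5, 0], [0, 0, 0]],
    [[0, -2.5, 0], [0, 0, 0]],
    [[0, 0, 0], [0, 0, 0]],
  ],
)

```text
time: 28.05
eef_pos: [428.6, 21.6, 238.4]
tool_rot: [-2.342, -2.092, 0.002]
wrist_force: [-1.1, 0.3, -0.1]
opening: 0.466
grip_force: 0.0
```

Run:
```python
from h import *
st(); t=snap("top");s=snap("scene")
c=lambda d,x0,y0:cv2.resize(d["frame"][y0:y0+50,x0:x0+50,::-1],None,fx=8,fy=8,interpolation=cv2.INTER_CUBIC)
cv2.imwrite("pics/c7.png",np.hstack([c(t,232,155),c(s,222,165)]))
f=lambda P:np.c_[(proj(s,P)[:,0]-221.5)*8+400,(proj(s,P)[:,1]-164.5)*8].round()
print(f([[582.4,5,z] for z in(140,149,155)]))
```

```text
t 28.05 pos [428.6  21.6 238.4] yaw 1.4584 F [-1.1  0.3 -0.1] op 39.6 grip 0.0
[[597. 163.]
 [596. 146.]
 [596. 135.]]
```

View pics/c7.png

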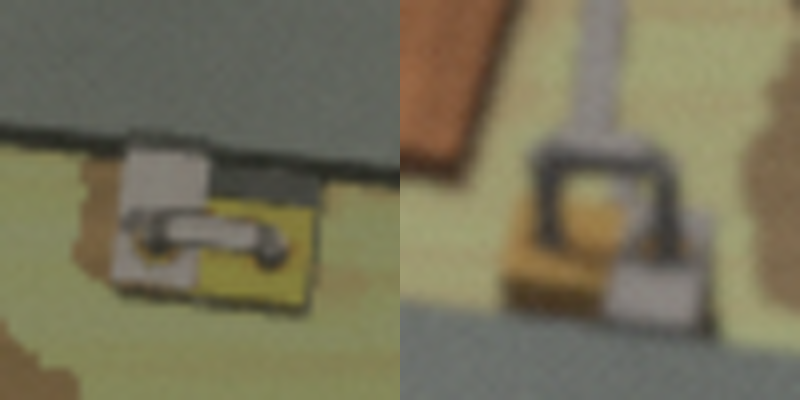

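The crown sits at about (600,145), as predicted for a top 149–155 mm above the table (57–63 mm above the padlock). The shackle is held down through the flat hasp, and nothing is touching it.

```bash
python3 -c "
from rig import env
print(env.hand_in())"
```

```text
the job is handed in; nothing more can be done
None
```

I locked the chest and handed the job in at about 28 s: the hasp lies flat, the shackle held under a 3 N pull test, and the highest press reading was 15.7 N; the hand-in gave no verdict.

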